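# Prop open the sample cooler

## Robot

A 6-joint arm with a two-finger parallel gripper is mounted at the origin on the work surface. World frame = base frame: x ahead of the robot, y to its left, z up, the work surface at z = 0. Lengths are in mm, angles in rad, forces in N, time in s.
With the tool pointing down it reaches from about 375 to 900 mm from the base axis. Payload 3.1 kg.
Tool frame: the origin (TCP) lies on the mounting face of the last link; the fingertips stand 173 mm ahead of it and the grasp point (between the pads) lies 155 mm ahead of it; x points along the fingers, y is the direction in which the jaws open and shut, and the axes are right-handed (so a half turn about x gives the same grasp; the last joint's range is limited). The gripper opens to 85 mm and grips with 20 to 120 N. Pads are 22 mm wide; open, the fingers measure 114 mm over their backs; the gripper's body (76 mm by 85 mm) begins 54 mm behind the grasp point. The pads swing forward as they close: fully open they stand 13 mm farther back than shut.
Start: joints at [-1.464, 0.527, 1.433, -0, 1.181, -0.178], TCP at [176.227, -599.619, 404.71] pointing down, gripper open.
Joint ranges: [-3.08, 3.08], [-0.75, 2.2], [0.22, 2.44], [-1.43, 4.57], [0, 2.65], [-2.85, 2.85]. Speed limits (rad/s): [2.79, 2.79, 3.14, 3.14, 3.14, 3.14].

## Interface

Orientations are given as [roll, pitch, yaw] about the fixed x, y, z axes, in that order (R = Rz(yaw) Ry(pitch) Rx(roll)).
In Python, from station import ctrl gives the robot as it stands.
- The arm moves only by the tool carry_out, never from a script. Its argument "increments" is a list of rows, each a list of 5 numbers: the opening, from 0 (shut) to 1 (fully open), then the shift along the tool's x, y, z in mm, then the turn about the tool's x in degrees. A call has 1 to 10 rows; each row shifts and turns the commanded pose from where the row before left it, along the tool's axes as they then stand; what a row does not reach is not made up. A row lasts 1/12 s, in which the tool goes at most 41.7 mm and 7.16 degrees, less where a joint would pass 70% of its speed; a pose out of reach is approached as far as the arm can. A call is refused whole if a number of a shift passes 41.7 or a number of a turn 7.16, either way. A call with a gripper value outside its range is refused whole. The fingers move at their own pace and stop on an object; "squeeze" is the grip in N (left out, the last holds). Time passes only in rows, so rows that do not move let the fingers close. It gives the time, the measured TCP pose, the force and the opening at its end, in the units of the state.
- ctrl.read_state(): the state, without advancing time (a new reading comes with each control period).
- ctrl.camera(name): name is "scene" or "top" or "wrist"; returns a dict with "pixels" (384x512x3 uint8, blue, green, red), "intrinsics" (3x3 intrinsics, pixels), "rvec" (rotation vector, rad) and "tvec" (3), from world to camera coordinates, as OpenCV has them; the wrist camera has in their place "T_tool_cam" (4x4, takes a point from camera to tool coordinates, whose origin is the TCP and whose axes are the tool frame's). Camera axes: x right, y down, z forward; pixel columns grow to the right and rows downward; lengths in mm; the calibration is good to about 2 mm. The wrist camera is an equidistant fisheye: a pixel r from the principal point sees the ray r / f radians off the axis. A picture is of the moment at which its call begins: read the wrist's pose just before it. There is no depth.
- ctrl.close_job(): hands the job in, once; it reports no verdict.
The state is a dict: "clock": time; "qpos": joint angles; "qd": joint speeds; "effort": joint torques, N m; "tool_pos": TCP position; "tool_rot": TCP orientation; "force": force on the tool from outside, world axes, zero at the start; "ft_torque": the same for the moment, N m; "opening": finger opening in mm.
Only numpy, scipy, OpenCV 4.12 (cv2) and the standard library are available. Lean on these libraries where they do the work, as an engineer would, in place of code of your own. Each camera call takes 0.05 s, during which the arm holds its last target.

## Task

Lift the lid of the bench sample cooler by its bar handle until it is fully open, as far as its stop. Then swing the prop rod at the cooler's side up until its ball tip sits in the holding notch on the lid's edge, and let go so that the lid stays propped open.

Things in the scene. Friction and masses are not known exactly. Their poses are not given: they have to be found in the camera images.
- lid_grip (a point): Middle of the steel bar handle (12 mm thick, 120 long, 45 mm off the lid's front edge) of the cooler: white 210x220x85 mm tub, the larger lidded box, the one with a prop rod. Turns with the lid: x to the hinge, y along the bar (left), z out of the lid's top (up when shut). Hinge line: along y, 255 mm off in +x, 7 in -z. Stop at 1.40 rad open; holds itself above 1.15 rad, below that it falls shut.
- lid_hole (a point): Middle of the holding hole: a steel notch 36 mm wide, open on one side, on a bracket 45 mm off the lid's left edge, in the plane of the rod's swing. Axes as lid_grip, from which it lies 115 mm in x, 155 in y, 5 in z. With the lid fully open its mouth faces back and down, to the rising tip. The lid is 14 mm thick, 0.35 to 0.65 kg; lifting takes 3 to 5 N at the bar.
- rod_grip (a point): Middle of the black rubber sleeve (16 mm thick, 44 long) on the steel prop rod (10 mm thick), lying 45 mm out from the cooler's left wall, 50 to 60 mm above the table. x along the rod to its tip (back), y left, z up. Pivot: axis y, 80 mm off in -x. Starts 0 to 0.12 rad above level, swings up, tip going up and forward, stays where left, needs about 5 N here.
- rod_tip (a point): Centre of the ball (14 mm) at the rod's free end, 257 mm from its pivot; axes as rod_grip. With the lid fully open it is in the notch when the rod stands 0.75 rad (43 degrees) above level; the rod stops at 0.77 rad.

How it is judged (in metres and radians):
On the way, in this order (a step that is already met when the one before it is completed fails the run):
1. the lid is lifted to fully open (at least 1.28 rad) (angle between lid_grip's own z axis and vertical above 1.28 rad), for 0.2 s.
2. the rod's tip is in the holding notch, the lid still open (angle between lid_grip's own z axis and vertical above 1.28 rad and distance between rod_tip and lid_hole below 0.02 m), for 0.2 s.
At the end, for the whole second after the job is handed in: The lid stands open by at least 1.28 rad (its stop is at 1.40) and the centre of the rod's ball tip is within 20 mm of the middle of the holding notch, both staying so with the gripper off them (all of step 2); the robot touches nothing.
It also fails if it takes over 56 s, if anything falls off the work surface, if the arm or the gripper's body presses on something with over 40 N, if the wrist force passes 120 N, or if a joint passes its speed limit or range.

## Working session

There is one attempt and no reset: what is moved stays moved. The work goes in short steps, Python scripts to look and compute and a tool call to move; the robot and the scene stay as the last step left them, time stands still between calls to the robot, and variables do not carry over. Pictures are saved under pics/ and viewed, and the job is handed in when it is done.

Besides the shell and the picture viewer there is one more tool, called after ">>>" by a JSON object that holds its "fn" and its "kwargs", one argument or row to a line. carry_out: Moves the arm, as the interface text tells. Its arguments: {"type":"object","properties":{"increments":{"type":"array","items":{"type":"array","items":{"type":"number"}}},"squeeze":{"type":"number"}},"required":["increments"]}

```bash
ls; mkdir -p pics; python3 - <<'E'
from station import ctrl
import cv2
s=ctrl.read_state();print(s)
for n in("scene","top","wrist"):
    c=ctrl.camera(n);cv2.imwrite(f"pics/a_{n}.png",c["pixels"])
    print(n,{k:v.tolist() if hasattr(v,'tolist') else v for k,v in c.items() if k!="pixels"})
E
```

```text
pics
{'clock': 0.0, 'qpos': array([-1.46350974e+00,  5.28484026e-01,  1.43389770e+00, -2.71564398e-05,
        1.18138042e+00, -1.78512992e-01]), 'qd': array([ 1.14670038e-03,  6.88413675e-05, -6.35060015e-04,  3.25942339e-04,
        1.87558283e-04, -9.11001715e-04]), 'effort': array([ 7.46372953e-04, -4.42344832e+01, -1.78022593e+01, -5.81347263e-05,
        8.45681468e-03,  3.10598864e-06]), 'tool_pos': array([ 176.18349363, -599.30014214,  403.72369233]), 'tool_rot': array([-1.73773989,  1.56862669,  1.68966268]), 'force': array([-0.15045683, -0.82131378, -0.3354841 ]), 'ft_torque': array([0.02281636, 0.00399763, 0.00792608]), 'opening': 85.43077905837897}
scene {'intrinsics': [[351.01143944167944, 0.0, 256.70974792607575], [0.0, 351.01143944167944, 191.0314533244204], [0.0, 0.0, 1.0]], 'rvec': [0.804777214665625, 2.7446676237040415, -0.8505097731180057], 'tvec': [468.60278810100067, -267.03751998467726, 946.9416045288656]}
top {'intrinsics': [[449.0549587347839, 0.0, 254.06879254728625], [0.0, 449.0549587347839, 186.8355904176361], [0.0, 0.0, 1.0]], 'rvec': [2.1849611045572597, -2.1210077319957157, 0.2040549493096248], 'tvec': [34.335727322948046, 634.5464933050257, 724.0572517882321]}
wrist {'intrinsics': [[297.3186396354542, 0.0, 253.29044501514102], [0.0, 297.3186396354542, 187.56780390862244], [0.0, 0.0, 1.0]], 'T_tool_cam': [[-0.0008165715677197617, -0.2870216215962353, 0.9579237558110462, 30.60727285830467], [0.9999996135000857, 7.781342091880706e-05, 0.0008757538178586134, -0.4156306062250703], [-0.0003258996053399785, 0.9579241006892653, 0.28702144712217614, -73.08433008372427], [0.0, 0.0, 0.0, 1.0]]}
```

View pics/a_scene.png

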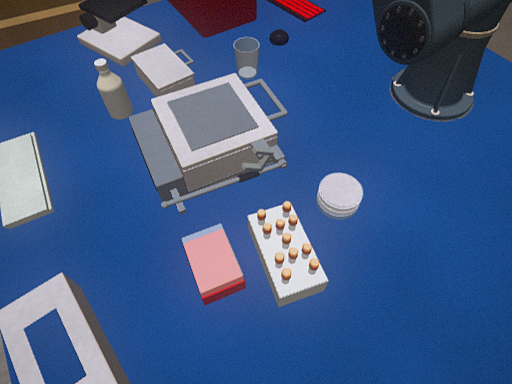

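View pics/a_top.png

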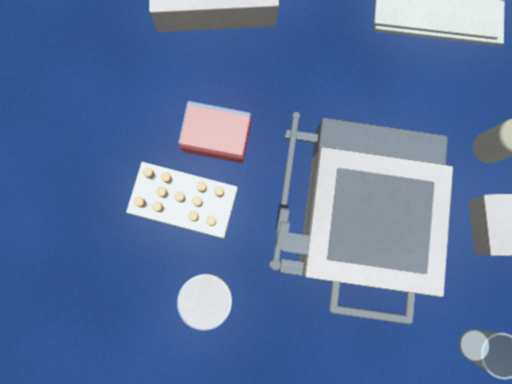

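View pics/a_wrist.png

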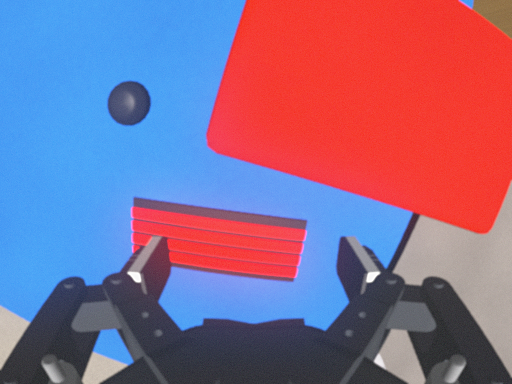

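```bash
python3 - <<'E'
import cv2
t=cv2.imread("pics/a_top.png");cv2.imwrite("pics/b_top.png",cv2.resize(t[100:340,255:465],None,fx=2.5,fy=2.5,interpolation=cv2.INTER_CUBIC))
t=cv2.imread("pics/a_scene.png");cv2.imwrite("pics/b_scene.png",cv2.resize(t[60:220,120:310],None,fx=3.7,fy=3.7,interpolation=cv2.INTER_CUBIC))
E
```

```text
(no output)
```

View pics/b_top.png

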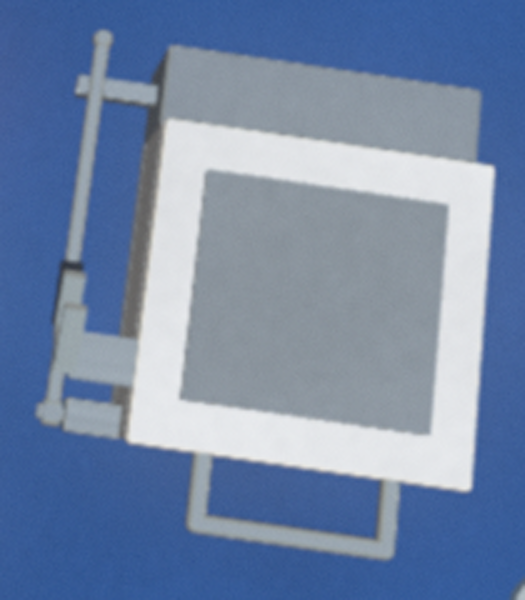

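View pics/b_scene.png

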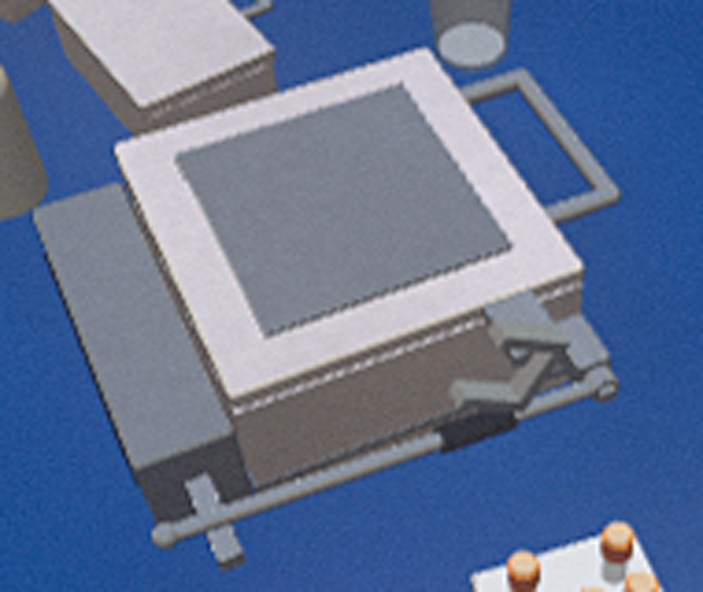

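```bash
cat > h.py <<'E'
import numpy as np, cv2
from scipy.spatial.transform import Rotation as R
from scipy.optimize import least_squares
from station import ctrl
def P(c): 
    r=cv2.Rodrigues(np.array(c["rvec"],float))[0]; return np.array(c["intrinsics"])@np.c_[r,np.array(c["tvec"],float).ravel()]
def tri(Ps,px):
    X=cv2.triangulatePoints(Ps[0],Ps[1],np.array(px[0],float),np.array(px[1],float)).ravel();X=X[:3]/X[3]
    e=[]
    for p,x in zip(Ps,px):
        u=p@np.r_[X,1];e.append(np.round(u[:2]/u[2]-x,1))
    return X,e
def proj(p,X):
    u=p@np.r_[X,1];return u[:2]/u[2]
E
python3 - <<'E'
from h import *
Pt,Ps=P(ctrl.camera("top")),P(ctrl.camera("scene"))
np.save("Pt.npy",Pt);np.save("Ps.npy",Ps)
d=dict(barL=((198,525),(607,192)),barR=((388,548),(524,80)),FL=((128,443),(582,268)),FR=((470,490),(428,50)),BL=((168,120),(235,395)),BR=((494,168),(116,148)),ball=((103,37),(162,535)),piv=((48,412),(605,380)),slv=((71,266),(444,441)))
for k,(t,s) in d.items():
    X,e=tri((Pt,Ps),(np.array(t)/2.5+(255,100)-.3,np.array(s)/3.7+(120,60)-.3));print(k,X.round(1),e)
E
```

```text
barL [435.4 -76.1  91.5] [array([-0.,  0.]), array([-0.1, -0. ])]
barR [ 422.1 -195.5   89.2] [array([-1.1,  1.2]), array([-1.7, -0.3])]
FL [484.8 -31.1  94. ] [array([-0.1,  0.1]), array([-0.2, -0. ])]
FR [ 460.4 -248.    94.5] [array([-0.5,  0.6]), array([-0.8, -0.2])]
BL [693.4 -54.6  96.7] [array([-0.5,  0.7]), array([-1.1, -0.2])]
BR [ 669.3 -273.    93.4] [array([-0.4,  0.6]), array([-0.9, -0.2])]
ball [759.1 -15.   66.9] [array([-0.2,  0.3]), array([-0.6, -0.1])]
piv [501.7  17.4  54.8] [array([-0.4,  0.4]), array([-0.8, -0.1])]
slv [600.5   3.3  52.7] [array([-0.3,  0.3]), array([-0.6, -0.1])]
```

```bash
cat >> h.py <<'E'
yaw=-0.1115; xd=np.array([np.cos(yaw),np.sin(yaw),0]); yd=np.array([-np.sin(yaw),np.cos(yaw),0]); zd=np.array([0,0,1.])
C=np.array([428.2,-135.3,91.]); H=C+255*xd-7*zd
PIV=H-199.5*xd+155*yd; PIV[2]=55.5
def st():
    s=ctrl.read_state(); M=R.from_euler('xyz',s["tool_rot"]).as_matrix()
    g=s["tool_pos"]+155*M[:,0]
    print("t",round(s["clock"],2),"tcp",s["tool_pos"].round(1),"grasp",g.round(1),"F",s["force"].round(1),"op",round(s["opening"],1),"q",s["qpos"].round(2))
    return s,M,g
def go(p,along=None):
    s,M,g=st(); d=M.T@(np.array(p)-g); print("tool shift",d.round(1), "n",(abs(d)/41.7).max().round(2))
    if along is not None:
        v=M.T@along; a=np.degrees(np.arctan2(v[2],v[1])); a=(a+90)%180-90
        print("turn deg about tool x",round(a,2)," tilt",np.round(M[:,0],3))
E
python3 - <<'E'
from h import *
print(H,PIV)
s,M,g=st();print(M.round(3))
go(C+100*zd,xd)
E
```

```text
[ 681.61652965 -163.67362329   84.        ] [500.60207453  12.56206276  55.5       ]
t 0.25 tcp [ 176.2 -599.5  404.2] grasp [ 176.2 -599.3  249.2] F [ 0.5 -0.7  0.1] op 85.2 q [-1.46  0.53  1.43 -0.    1.18 -0.18]
[[-0.     0.282 -0.959]
 [ 0.001 -0.959 -0.282]
 [-1.    -0.001 -0.   ]]
t 0.25 tcp [ 176.2 -599.5  404.2] grasp [ 176.2 -599.3  249.2] F [ 0.5 -0.7  0.1] op 85.2 q [-1.46  0.53  1.43 -0.    1.18 -0.18]
tool shift [  58.7 -374.1 -372.6] n 8.97
turn deg about tool x -67.24  tilt [-0.     0.001 -1.   ]
```

>>> {"fn": "carry_out", "kwargs": {
  "increments": [
    [1,0,0,0,-6.72],
    [1,0,0,0,-6.72],
    [1,0,0,0,-6.72],
    [1,0,0,0,-6.72],
    [1,0,0,0,-6.72],
    [1,0,0,0,-6.72],
    [1,0,0,0,-6.72],
    [1,0,0,0,-6.72],
    [1,0,0,0,-6.72],
    [1,0,0,0,-6.72]
  ],
  "squeeze": 30
}}

```text
clock: 1.08
tool_pos: [176.2, -599.5, 404.5]
tool_rot: [-2.997, 1.57, 1.609]
force: [-0.2, 0.1, -0.2]
opening: 85.3
```

```bash
python3 - <<'E'
from h import *
go(C+100*zd,xd)
E
```

```text
t 1.08 tcp [ 176.2 -599.5  404.5] grasp [ 176.2 -599.5  249.5] F [-0.2  0.1 -0.2] op 85.3 q [-1.46  0.53  1.43  0.    1.18 -1.36]
tool shift [  58.7  201.3 -488.3] n 11.71
turn deg about tool x 0.3  tilt [-0.  0. -1.]
```

>>> {"fn": "carry_out", "kwargs": {
  "increments": [
    [0.5,0,14.4,-34.9,0],
    [0.5,0,14.4,-34.9,0],
    [0.5,0,14.4,-34.9,0],
    [0.5,0,14.4,-34.9,0],
    [0.5,0,14.4,-34.9,0],
    [0.5,0,14.4,-34.9,0],
    [0.5,0,14.4,-34.9,0],
    [0.5,0,14.4,-34.9,0],
    [0.5,0,14.4,-34.9,0],
    [0.5,0,14.4,-34.9,0]
  ]
}}

```text
clock: 1.92
tool_pos: [358.9, -267.3, 404.9]
tool_rot: [0.979, 1.57, -0.704]
force: [0.2, 0.6, -0.0]
opening: 42.8
```

>>> {"fn": "carry_out", "kwargs": {
  "increments": [
    [0.5,10,14.4,-34.9,0],
    [0.5,10,14.4,-34.9,0],
    [0.5,10,14.4,-34.9,0],
    [0.5,10,14.1,-34.6,0],
    [0.5,10,0,0,0],
    [0.5,0,0,0,0]
  ]
}}

```text
clock: 2.42
tool_pos: [431.0, -134.5, 353.4]
tool_rot: [-2.003, 1.567, 2.602]
force: [0.2, -0.2, 1.0]
opening: 42.8
```

```bash
python3 - <<'E'
from h import *
go(C,xd)
c=ctrl.camera("wrist");cv2.imwrite("pics/c_wrist.png",c["pixels"])
c=ctrl.camera("top");cv2.imwrite("pics/c_top.png",c["pixels"])
E
```

```text
t 2.42 tcp [ 431.  -134.5  353.4] grasp [ 430.6 -134.2  198.4] F [ 0.2 -0.2  1. ] op 42.8 q [-0.55  0.38  1.91 -0.    0.86 -0.44]
tool shift [107.4  -1.9   1.5] n 2.58
turn deg about tool x 0.24  tilt [-0.003  0.002 -1.   ]
```

View pics/c_wrist.png

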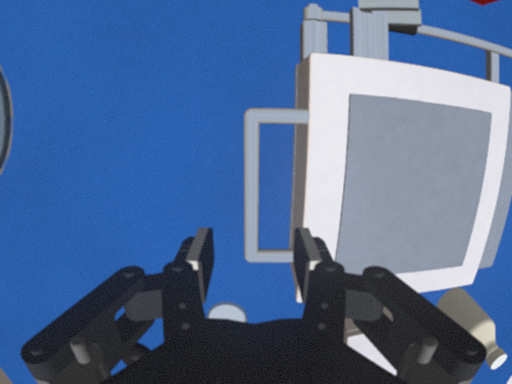

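View pics/c_top.png

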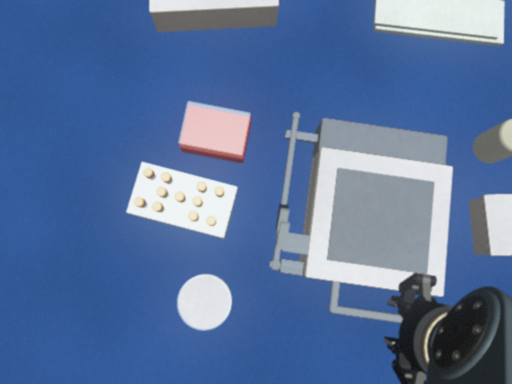

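>>> {"fn": "carry_out", "kwargs": {
  "increments": [
    [0.5,27,-1.9,1.5,0],
    [0.5,27,0,0,0],
    [0.5,27,0,0,0],
    [0.5,26,0,0,0],
    [0.5,0,0,0,0]
  ]
}}

```text
clock: 2.93
tool_pos: [427.8, -139.4, 244.9]
tool_rot: [-2.0, 1.564, 2.597]
force: [-0.3, 0.0, 0.1]
opening: 42.6
```

>>> {"fn": "carry_out", "kwargs": {
  "increments": [
    [0,0,0,0,0],
    [0,0,0,0,0],
    [0,0,0,0,0],
    [0,0,0,0,0],
    [0,0,0,0,0],
    [0,0,0,0,0]
  ],
  "squeeze": 30
}}

```text
clock: 3.43
tool_pos: [428.0, -138.7, 249.2]
tool_rot: [-0.525, 1.569, -2.207]
force: [-4.6, -4.6, -2.7]
opening: 10.9
```

```bash
python3 - <<'E'
from h import *
s,M,g=st()
c=ctrl.camera("scene");cv2.imwrite("pics/d_scene.png",cv2.resize(c["pixels"][40:240,110:360],None,fx=3,fy=3))
# path
r=np.hypot(255,7); 
prev=None
for th in np.arange(0,1.41,0.1):
    x=255*(1-np.cos(th))+7*np.sin(th); z=255*np.sin(th)-7*(1-np.cos(th))
    if prev: print(round(th,1), "dx(toolx=down)",round(-(z-prev[1]),1),"dy",round(x-prev[0],1))
    prev=(x,z)
E
```

```text
t 3.43 tcp [ 428.  -138.7  249.2] grasp [ 427.8 -138.9   94.2] F [-4.6 -4.6 -2.7] op 10.9 q [-0.56  0.58  2.   -0.    0.56 -0.45]
0.1 dx(toolx=down) -25.4 dy 2.0
0.2 dx(toolx=down) -25.1 dy 4.5
0.3 dx(toolx=down) -24.5 dy 7.0
0.4 dx(toolx=down) -23.7 dy 9.4
0.5 dx(toolx=down) -22.6 dy 11.7
0.6 dx(toolx=down) -21.4 dy 13.9
0.7 dx(toolx=down) -19.9 dy 16.0
0.8 dx(toolx=down) -18.2 dy 17.9
0.9 dx(toolx=down) -16.3 dy 19.6
1.0 dx(toolx=down) -14.3 dy 21.1
1.1 dx(toolx=down) -12.1 dy 22.5
1.2 dx(toolx=down) -9.8 dy 23.6
1.3 dx(toolx=down) -7.4 dy 24.4
1.4 dx(toolx=down) -4.9 dy 25.0
```

View pics/d_scene.png

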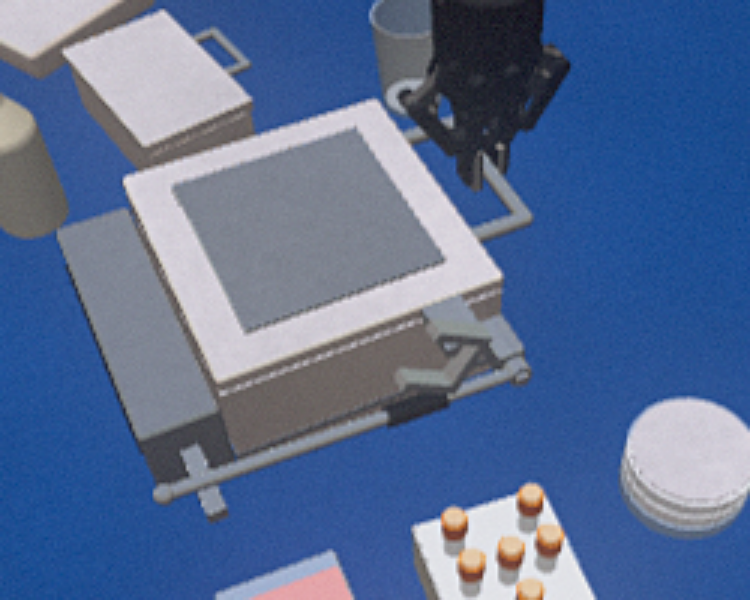

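>>> {"fn": "carry_out", "kwargs": {
  "increments": [
    [0,-12.7,0.8,0,0],
    [0,-12.7,1.2,0,0],
    [0,-12.6,2.0,0,0],
    [0,-12.5,2.5,0,0],
    [0,-12.3,3.2,0,0],
    [0,-12.2,3.8,0,0],
    [0,-12.0,4.4,0,0],
    [0,-11.7,5.0,0,0],
    [0,-11.4,5.6,0,0],
    [0,-11.2,6.1,0,0]
  ]
}}

```text
clock: 4.32
tool_pos: [461.4, -142.4, 370.9]
tool_rot: [-0.935, 1.566, -2.617]
force: [-5.1, -5.2, -3.2]
opening: 11.0
```

```bash
python3 - <<'E'
from h import *
s,M,g=st();print((g-H)@xd,(g-H)@yd,g[2]-H[2])
c=ctrl.camera("scene");cv2.imwrite("pics/e_scene.png",cv2.resize(c["pixels"][0:240,110:360],None,fx=2.5,fy=2.5))
E
```

```text
t 4.32 tcp [ 461.4 -142.4  370.9] grasp [ 460.8 -142.7  215.9] F [-5.1 -5.2 -3.2] op 11.0 q [-0.53  0.39  1.82 -0.    0.94 -0.42]
-221.79787242366245 -3.751562432364084 131.87540918019553
```

View pics/e_scene.png

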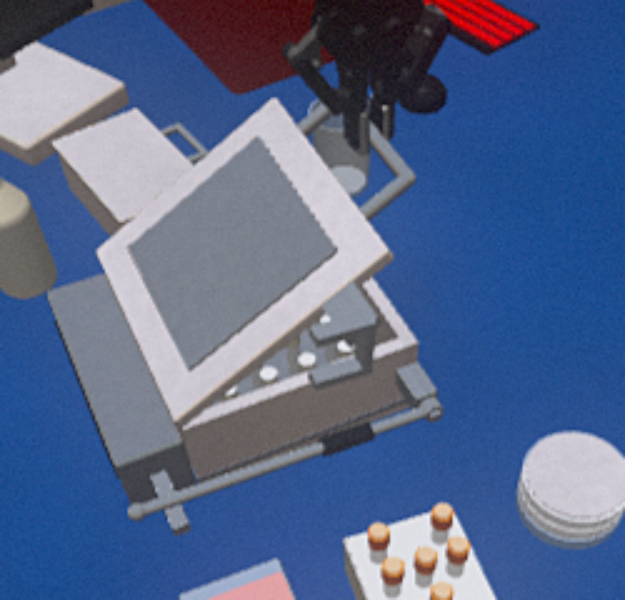

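Lifting works. Continue along the arc.

>>> {"fn": "carry_out", "kwargs": {
  "increments": [
    [0,-10.8,6.7,0,0],
    [0,-10.6,7.2,0,0],
    [0,-10.2,7.7,0,0],
    [0,-9.7,8.3,0,0],
    [0,-9.3,8.7,0,0],
    [0,-8.9,9.2,0,0],
    [0,-8.4,9.6,0,0],
    [0,-7.9,10.0,0,0],
    [0,-7.4,10.3,0,0],
    [0,-6.9,10.8,0,0]
  ]
}}

```text
clock: 5.2
tool_pos: [547.4, -152.1, 462.9]
tool_rot: [-1.203, 1.56, -2.886]
force: [-14.0, -1.3, 15.1]
opening: 10.7
```

```bash
python3 - <<'E'
from h import *
s,M,g=st();v=((g-H)@xd,(g-H)@yd,g[2]-H[2]);print(v,np.hypot(v[0],v[2]),np.arctan2(v[2],-v[0])-.027)
E
```

```text
t 5.2 tcp [ 547.4 -152.1  462.9] grasp [ 545.7 -152.5  307.9] F [-14.   -1.3  15.1] op 10.7 q [-0.47  0.39  1.5  -0.01  1.26 -0.35]
(np.float64(-136.2671833040062), np.float64(-4.027184662467774), np.float64(223.94717117152055)) 262.1470593413818 0.9971654764660517
```

>>> {"fn": "carry_out", "kwargs": {
  "increments": [
    [0,-7.5,10.5,0,0],
    [0,-7.0,10.8,0,0],
    [0,-6.4,11.2,0,0],
    [0,-5.8,11.4,0,0]
  ]
}}

```text
clock: 5.53
tool_pos: [593.2, -157.4, 488.0]
tool_rot: [-0.41, 1.567, -2.094]
force: [-0.9, -2.9, -6.4]
opening: 10.6
```

```bash
python3 - <<'E'
from h import *
s,M,g=st();v=((g-H)@xd,(g-H)@yd,g[2]-H[2]);print(v,np.hypot(v[0],v[2]),np.arctan2(v[2],-v[0])-.027)
c=ctrl.camera("scene");cv2.imwrite("pics/f_scene.png",cv2.resize(c["pixels"][0:240,110:360],None,fx=2.5,fy=2.5))
E
```

```text
t 5.53 tcp [ 593.2 -157.4  488. ] grasp [ 592.9 -157.9  333.1] F [-0.9 -2.9 -6.4] op 10.6 q [-0.44  0.43  1.36 -0.    1.35 -0.33]
(np.float64(-88.77657018262249), np.float64(-4.152151307761451), np.float64(249.0509986650295)) 264.40060391277217 1.2013786582912023
```

View pics/f_scene.png

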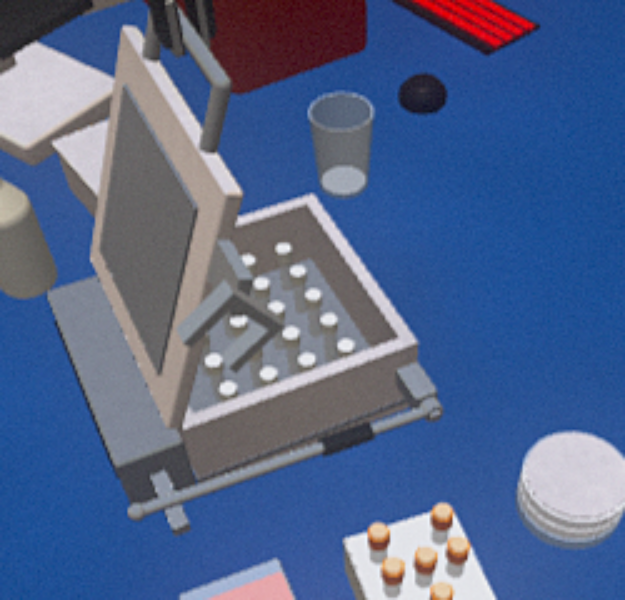

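>>> {"fn": "carry_out", "kwargs": {
  "increments": [
    [0,-3.5,11.8,0,0],
    [0,-3.0,12,0,0],
    [0,-2,12.2,0,0],
    [0,-1.5,10,0,0],
    [0,0,0,0,0]
  ]
}}

```text
clock: 6.0
tool_pos: [640.6, -162.8, 500.2]
tool_rot: [0.985, 1.564, -0.699]
force: [-0.7, -1.9, 6.2]
opening: 10.5
```

```bash
python3 - <<'E'
from h import *
s,M,g=st();v=((g-H)@xd,(g-H)@yd,g[2]-H[2]);print(v,np.hypot(v[0],v[2]),np.arctan2(v[2],-v[0])-.027)
E
```

```text
t 6.0 tcp [ 640.6 -162.8  500.2] grasp [ 641.4 -163.5  345.2] F [-0.7 -1.9  6.2] op 10.5 q [-0.42  0.49  1.22 -0.    1.42 -0.3 ]
(np.float64(-39.99626773837115), np.float64(-4.264916048117334), np.float64(261.1733517350014)) 264.21813164409105 1.3918362222466492
```

Nearly at the stop (about 1.39). A bit more, then check.

>>> {"fn": "carry_out", "kwargs": {
  "increments": [
    [0,0,5,0,0],
    [0,0,3,0,0],
    [0,0,0,0,0],
    [0,0,0,0,0]
  ]
}}

```text
clock: 6.33
tool_pos: [645.5, -163.3, 500.4]
tool_rot: [-0.666, 1.566, -2.35]
force: [-10.3, -2.1, 10.0]
opening: 10.5
```

```bash
python3 - <<'E'
from h import *
s,M,g=st();v=((g-H)@xd,(g-H)@yd,g[2]-H[2]);print(v,np.hypot(v[0],v[2]),np.arctan2(v[2],-v[0])-.027)
c=ctrl.camera("scene");cv2.imwrite("pics/g_scene.png",cv2.resize(c["pixels"][0:240,110:360],None,fx=2.5,fy=2.5))
E
```

```text
t 6.33 tcp [ 645.5 -163.3  500.4] grasp [ 645.  -163.9  345.4] F [-10.3  -2.1  10. ] op 10.5 q [-0.41  0.5   1.2  -0.    1.44 -0.3 ]
(np.float64(-36.382563077220276), np.float64(-4.257634504037681), np.float64(261.39960703429665)) 263.9193919623047 1.405501088255008
```

View pics/g_scene.png

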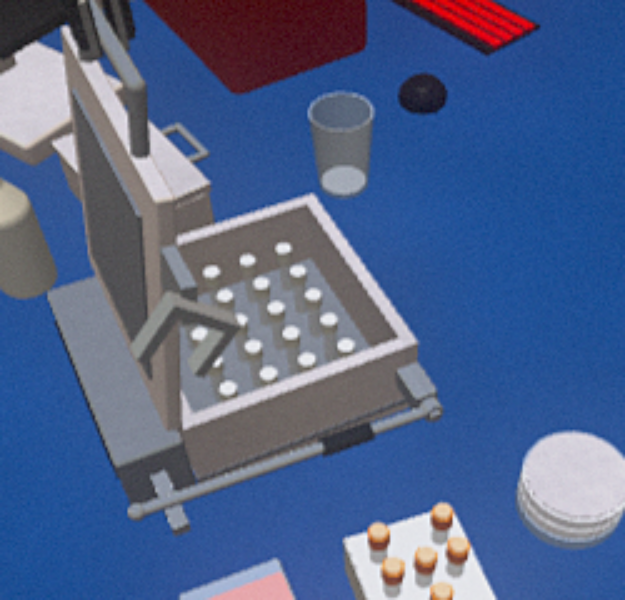

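>>> {"fn": "carry_out", "kwargs": {
  "increments": [
    [0.45,0,-3,0,0],
    [0.45,0,-3,0,0],
    [0.45,0,0,0,0],
    [0.45,0,0,0,0],
    [0.45,0,0,0,0],
    [0.45,-20,0,0,0],
    [0.45,-25,0,0,0],
    [0.45,-25,0,0,0],
    [0.45,0,0,0,0]
  ]
}}

```text
clock: 7.13
tool_pos: [643.3, -162.3, 571.7]
tool_rot: [1.289, 1.56, -0.394]
force: [0.7, -0.0, 0.6]
opening: 38.6
```

```bash
python3 - <<'E'
from h import *
G=PIV+80*xd*np.cos(.05)+80*zd*np.sin(.05);print(G)
go(G+200*zd,yd)
for n in("scene","top"):
    c=ctrl.camera(n);cv2.imwrite(f"pics/h_{n}.png",c["pixels"])
E
```

```text
[580.00594119   3.67165848  59.49833354]
t 7.13 tcp [ 643.3 -162.3  571.7] grasp [ 644.9 -163.   416.7] F [ 0.7 -0.   0.6] op 38.6 q [-0.42  0.46  1.1   0.    1.58 -0.3 ]
tool shift [ 155.8  -84.7 -158.9] n 3.81
turn deg about tool x 89.98  tilt [ 0.01  -0.004 -1.   ]
```

View pics/h_scene.png

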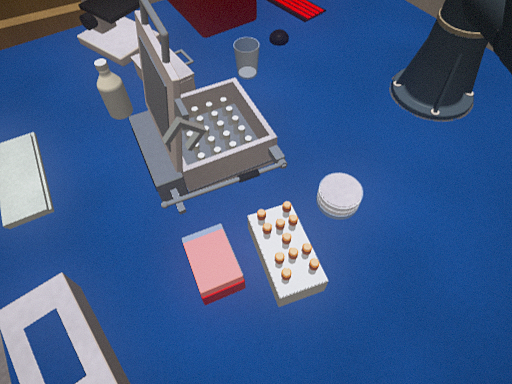

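View pics/h_top.png

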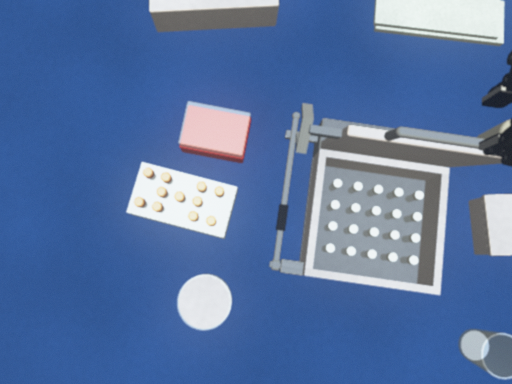

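```bash
python3 - <<'E'
import cv2
t=cv2.imread("pics/h_top.png");cv2.imwrite("pics/i_top.png",cv2.resize(t[100:280,260:360],None,fx=3.3,fy=3.3,interpolation=cv2.INTER_CUBIC))
t=cv2.imread("pics/h_scene.png");cv2.imwrite("pics/i_scene.png",cv2.resize(t[110:215,150:300],None,fx=5,fy=5,interpolation=cv2.INTER_CUBIC))
E
```

```text
(no output)
```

View pics/i_top.png

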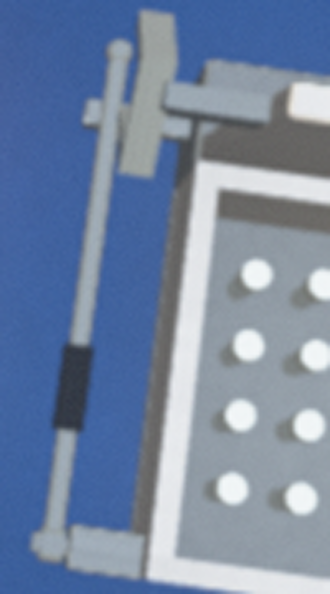

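View pics/i_scene.png

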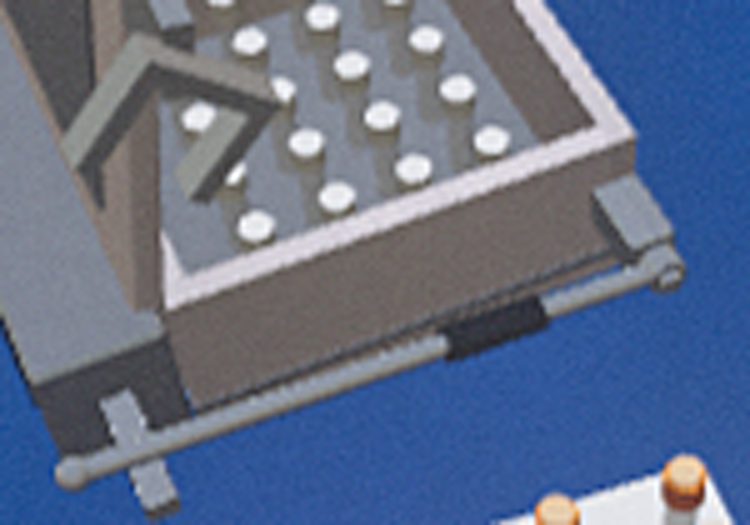

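>>> {"fn": "carry_out", "kwargs": {
  "increments": [
    [0.45,0,-21,0,0],
    [0.45,0,-30,-15,0],
    [0.45,0,-30,-30,0],
    [0.45,0,0,-30,0],
    [0.45,0,0,-30,0],
    [0.45,0,0,-30,0],
    [0.45,0,0,-21,0]
  ]
}}

```text
clock: 7.82
tool_pos: [579.4, 3.6, 564.0]
tool_rot: [-1.935, 1.567, 2.666]
force: [0.6, -0.8, -0.0]
opening: 38.5
```

```bash
python3 - <<'E'
from h import *
Pt,Ps=np.load("Pt.npy"),np.load("Ps.npy")
for k,t,s in(("slv",(72,388),(497,328)),("ball",(119,49),(74,472)),("piv",(48,542),(668,266))):
    X,e=tri((Pt,Ps),(np.array(t)/3.3+(260,100)-.3,np.array(s)/5+(150,110)-.4));v=X-H
    print(k,X.round(1),e,"hinge frame",(v@xd).round(1),(v@yd).round(1),X[2].round(1))
go([580,4,260],yd)
E
```

```text
slv [580.7   6.2  54.5] [array([-0.5,  0.6]), array([-1. , -0.2])] hinge frame -119.2 157.6 54.5
ball [758.1 -14.3  68.4] [array([-0.4,  0.6]), array([-1. , -0.2])] hinge frame 59.3 157.0 68.4
piv [502.3  17.   53.7] [array([-0.6,  0.6]), array([-1.1, -0.2])] hinge frame -198.3 159.6 53.7
t 7.82 tcp [579.4   3.6 564. ] grasp [578.9   3.8 409. ] F [ 0.6 -0.8 -0. ] op 38.5 q [-0.19  0.32  1.32  0.    1.5  -0.08]
tool shift [ 1.49e+02  1.60e+00 -1.00e-01] n 3.57
turn deg about tool x -89.97  tilt [-0.003  0.002 -1.   ]
```

>>> {"fn": "carry_out", "kwargs": {
  "increments": [
    [0.5,14,0,0,-7],
    [0.5,14,0,0,-7],
    [0.5,14,0,0,-7],
    [0.5,14,0,0,-7],
    [0.5,14,0,0,-7],
    [0.5,14,0,0,-7],
    [0.5,14,0,0,-7],
    [0.5,14,0,0,-7],
    [0.5,14,0,0,-7],
    [0.5,14,0,0,-7]
  ]
}}

```text
clock: 8.65
tool_pos: [579.3, 1.5, 423.2]
tool_rot: [-2.914, 1.567, 2.914]
force: [0.1, 0.5, 0.7]
opening: 42.6
```

>>> {"fn": "carry_out", "kwargs": {
  "increments": [
    [0.45,9,0,0,-7],
    [0.45,0,0,0,-7],
    [0.45,0,0,0,-6],
    [0.45,0,0,0,0],
    [0.45,0,0,0,0]
  ]
}}

```text
clock: 9.07
tool_pos: [579.6, 1.4, 415.4]
tool_rot: [3.046, 1.568, 2.931]
force: [-0.5, -0.2, -0.1]
opening: 38.5
```

```bash
python3 - <<'E'
from h import *
go([580.3,5,58],yd)
for n in("wrist","scene"):
    c=ctrl.camera(n);cv2.imwrite(f"pics/j_{n}.png",c["pixels"])
E
```

```text
t 9.07 tcp [579.6   1.4 415.4] grasp [579.1   1.4 260.4] F [-0.5 -0.2 -0.1] op 38.5 q [-0.19  0.45  1.54  0.    1.15 -1.65]
tool shift [202.4   3.6   1.3] n 4.85
turn deg about tool x -0.19  tilt [-0.003  0.001 -1.   ]
```

View pics/j_wrist.png

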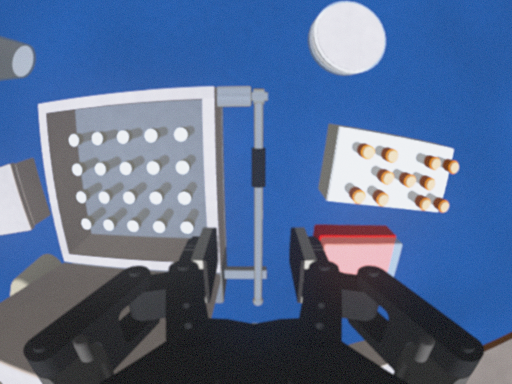

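View pics/j_scene.png

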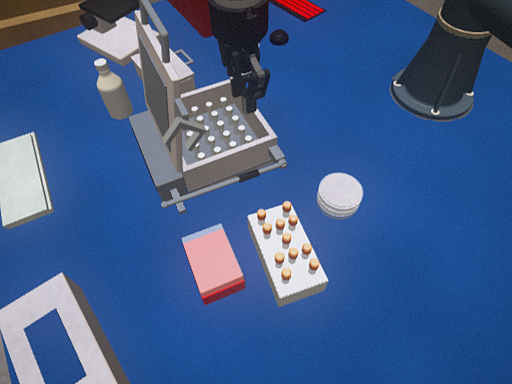

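>>> {"fn": "carry_out", "kwargs": {
  "increments": [
    [0.45,30,2.4,0.7,0],
    [0.45,35,2.4,0.6,0],
    [0.45,35,0,0,0],
    [0.45,35,0,0,0],
    [0.45,30,0,0,0],
    [0.45,20,0,0,0],
    [0.45,17,0,0,0],
    [0.45,0,0,0,0]
  ]
}}

```text
clock: 9.83
tool_pos: [581.7, 6.2, 213.5]
tool_rot: [2.869, 1.569, 2.755]
force: [0.3, -0.4, 0.1]
opening: 38.6
```

```bash
python3 - <<'E'
from h import *
go([580.3,6,58],yd)
for n in("wrist","scene"):
    c=ctrl.camera(n);cv2.imwrite(f"pics/k_{n}.png",c["pixels"] if n=="wrist" else cv2.resize(c["pixels"][60:260,130:380],None,fx=3,fy=3))
E
```

```text
t 9.83 tcp [581.7   6.2 213.5] grasp [581.5   6.3  58.5] F [ 0.3 -0.4  0.1] op 38.6 q [-0.18  0.74  1.68  0.    0.72 -1.64]
tool shift [ 0.5 -0.5 -1.1] n 0.03
turn deg about tool x -0.13  tilt [-0.002  0.001 -1.   ]
```

View pics/k_wrist.png

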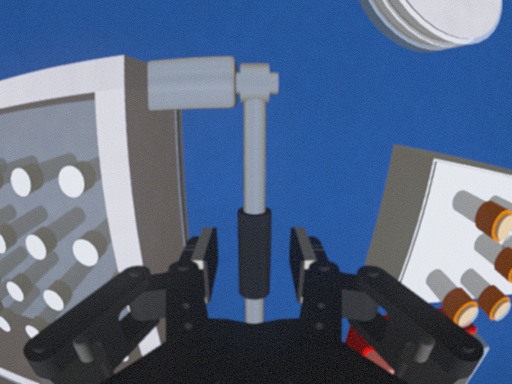

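View pics/k_scene.png

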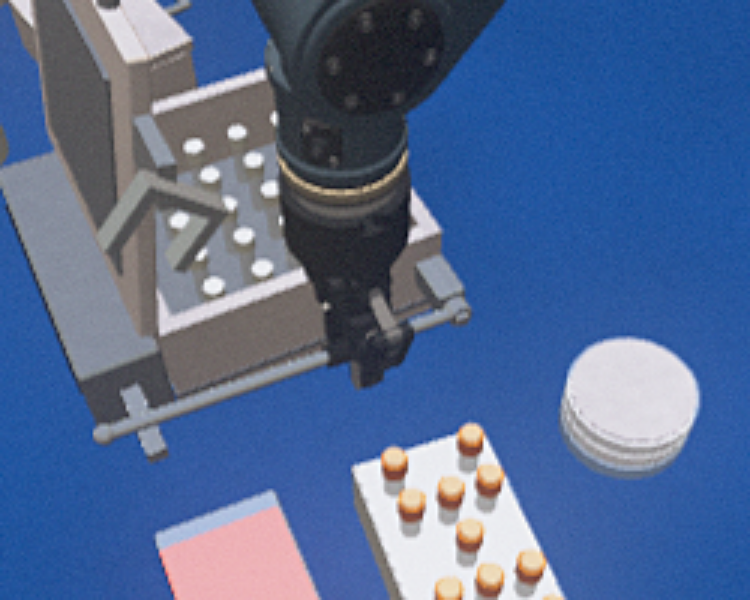

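>>> {"fn": "carry_out", "kwargs": {
  "increments": [
    [0,0,0,0,0],
    [0,0,0,0,0],
    [0,0,0,0,0],
    [0,0,0,0,0],
    [0,0,0,0,0],
    [0,0,0,0,0]
  ],
  "squeeze": 30
}}

```text
clock: 10.43
tool_pos: [581.9, 6.4, 215.0]
tool_rot: [1.049, 1.57, 0.936]
force: [1.4, 5.1, -0.8]
opening: 14.7
```

>>> {"fn": "carry_out", "kwargs": {
  "increments": [
    [0,-5.6,0,-0.5,0],
    [0,-5.5,0,-0.9,0],
    [0,-5.5,0,-1.2,0],
    [0,-5.4,0,-1.6,0],
    [0,-5.2,0,-2.0,0],
    [0,-5.1,0,-2.4,0]
  ]
}}

```text
clock: 10.93
tool_pos: [572.2, 7.4, 245.9]
tool_rot: [2.808, 1.567, 2.695]
force: [0.9, 4.8, -8.4]
opening: 14.4
```

```bash
python3 - <<'E'
from h import *
st()
for n in("scene",):
    c=ctrl.camera(n);cv2.imwrite(f"pics/l_{n}.png",c["pixels"] if n=="wrist" else cv2.resize(c["pixels"][60:260,130:380],None,fx=3,fy=3))
E
```

```text
t 10.93 tcp [572.2   7.4 245.9] grasp [571.7   7.7  90.9] F [ 0.9  4.8 -8.4] op 14.4 q [-0.18  0.68  1.69  0.    0.77 -1.64]
```

View pics/l_scene.png

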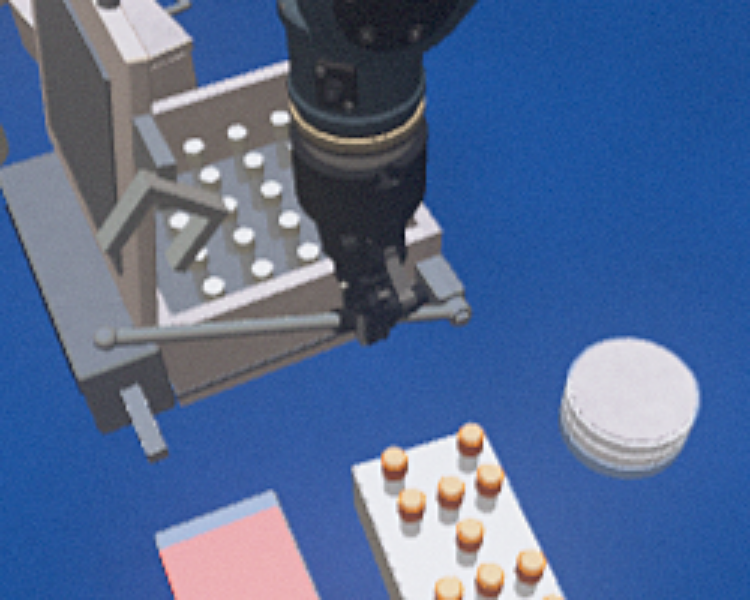

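Rod rises well. Continue the arc.

>>> {"fn": "carry_out", "kwargs": {
  "increments": [
    [0,-4.9,0,-2.7,0],
    [0,-4.7,0,-3.0,0],
    [0,-4.5,0,-3.4,0],
    [0,-4.2,0,-3.7,0],
    [0,0,0,0,0],
    [0,0,0,0,0]
  ]
}}

```text
clock: 11.48
tool_pos: [559.0, 9.0, 264.7]
tool_rot: [2.9, 1.566, 2.788]
force: [-1.5, 5.3, -3.3]
opening: 14.7
```

```bash
python3 - <<'E'
from h import *
st()
c=ctrl.camera("scene");cv2.imwrite("pics/m_scene.png",cv2.resize(c["pixels"][60:210,130:300],None,fx=4,fy=4,interpolation=cv2.INTER_CUBIC))
c=ctrl.camera("top");cv2.imwrite("pics/m_top.png",cv2.resize(c["pixels"][80:280,250:450],None,fx=3,fy=3,interpolation=cv2.INTER_CUBIC))
E
```

```text
t 11.48 tcp [559.    9.  264.7] grasp [558.3   9.2 109.7] F [-1.5  5.3 -3.3] op 14.7 q [-0.18  0.64  1.71  0.    0.79 -1.64]
```

View pics/m_scene.png

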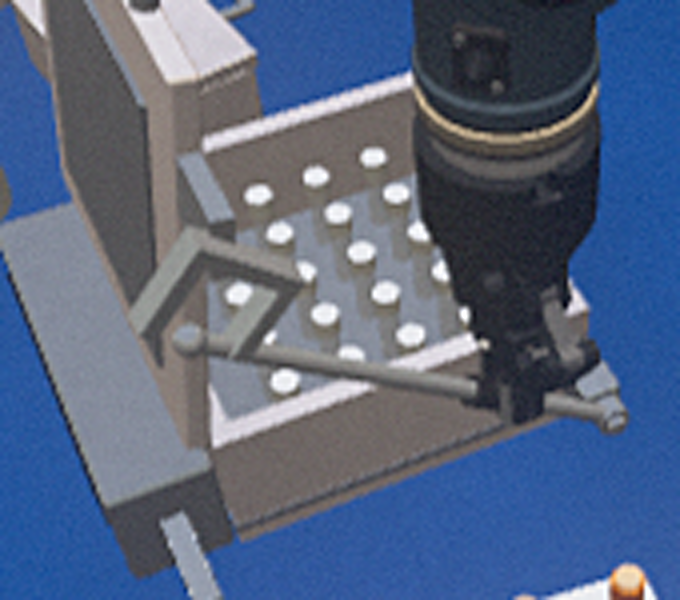

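View pics/m_top.png

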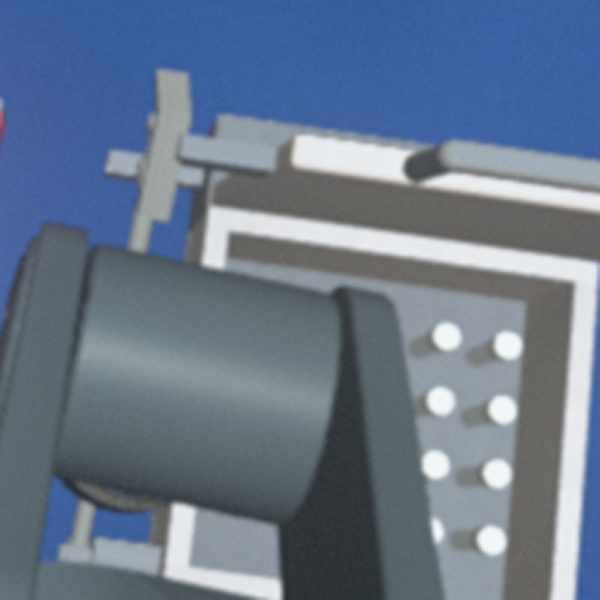

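```bash
python3 - <<'E'
from h import *
Ps=np.load("Ps.npy")
pv=H-198.8*xd+157*yd;pv[2]=54.8
for t in (.05,.6,.65,.7,.75,.77): print(t,proj(Ps,pv+257*(np.cos(t)*xd+np.sin(t)*zd)).round(1))
for th in (1.3,1.35,1.4):
  h=H+157*yd-140*(np.cos(th)*xd-np.sin(th)*zd)+12*(np.sin(th)*xd+np.cos(th)*zd);print("hole",th,h,proj(Ps,h).round(1))
E
```

```text
0.05 [164.2 203.7]
0.6 [172.1 150.3]
0.65 [175.2 144.5]
0.7 [178.7 138.6]
0.75 [182.7 132.6]
0.77 [184.4 130.2]
hole 1.3 [673.35939333  -4.76810544 222.1081319 ] [192.5 132.9]
hole 1.35 [680.25121176  -5.53974358 223.22935034] [188.3 133.9]
hole 1.4 [687.1901068   -6.31665263 224.00256791] [184.1 135. ]
```

>>> {"fn": "carry_out", "kwargs": {
  "increments": [
    [0,-2.3,0,-1.8,0],
    [0,-2.2,0,-1.8,0],
    [0,-2.0,0,-1.8,0],
    [0,0,0,0,0],
    [0,0,0,0,0],
    [0,0,0,0,0]
  ]
}}

```text
clock: 12.08
tool_pos: [553.5, 9.6, 270.6]
tool_rot: [2.93, 1.565, 2.818]
force: [-1.1, 5.3, -6.4]
opening: 14.3
```

```bash
python3 - <<'E'
from h import *
st()
c=ctrl.camera("scene");cv2.imwrite("pics/n_scene.png",cv2.resize(c["pixels"][100:180,140:240],None,fx=7,fy=7,interpolation=cv2.INTER_CUBIC))
E
```

```text
t 12.08 tcp [553.5   9.6 270.6] grasp [552.6   9.9 115.6] F [-1.1  5.3 -6.4] op 14.3 q [-0.18  0.63  1.72  0.    0.8  -1.64]
```

View pics/n_scene.png

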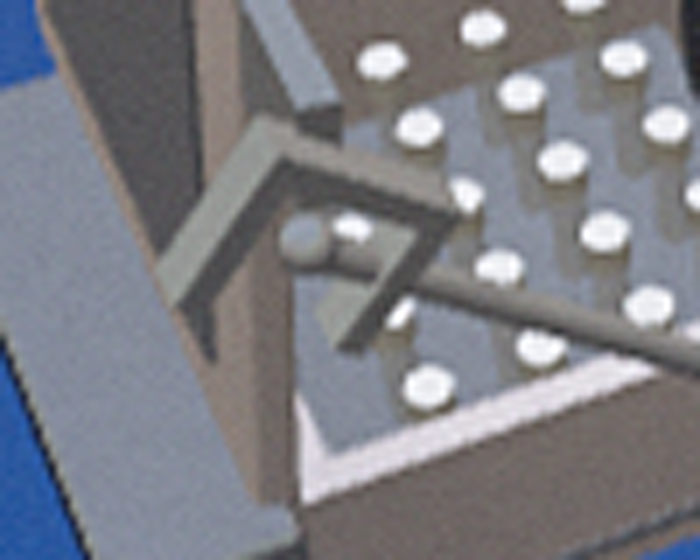

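>>> {"fn": "carry_out", "kwargs": {
  "increments": [
    [0.5,0,0,0,0],
    [0.5,0,0,0,0],
    [0.5,0,0,0,0],
    [0.5,0,0,0,0],
    [0.5,-15,0,0,0],
    [0.5,-30,0,0,0],
    [0.5,-35,0,-10,0],
    [0.5,-35,0,-25,0],
    [0.5,-35,0,-30,0],
    [0.5,0,0,-30,0]
  ]
}}

```text
clock: 12.97
tool_pos: [465.9, 18.5, 423.4]
tool_rot: [-0.124, 1.556, -0.236]
force: [1.4, -0.1, 0.4]
opening: 42.8
```

>>> {"fn": "carry_out", "kwargs": {
  "increments": [
    [0.5,0,0,-30,0],
    [0.5,0,0,0,0],
    [0.5,0,0,0,0]
  ]
}}

```text
clock: 13.22
tool_pos: [433.1, 22.6, 418.2]
tool_rot: [-0.456, 1.57, -0.569]
force: [0.3, -0.1, -1.3]
opening: 42.8
```

```bash
python3 - <<'E'
from h import *
st()
c=ctrl.camera("scene");cv2.imwrite("pics/o_scene.png",cv2.resize(c["pixels"][100:180,140:240],None,fx=7,fy=7,interpolation=cv2.INTER_CUBIC))
c=ctrl.camera("top");cv2.imwrite("pics/o_top.png",cv2.resize(c["pixels"][80:280,250:450],None,fx=3,fy=3,interpolation=cv2.INTER_CUBIC))
E
```

```text
t 13.22 tcp [433.1  22.6 418.2] grasp [433.2  22.5 263.2] F [ 0.3 -0.1 -1.3] op 42.8 q [-0.21  0.25  1.87 -0.    1.02 -1.66]
```

View pics/o_scene.png

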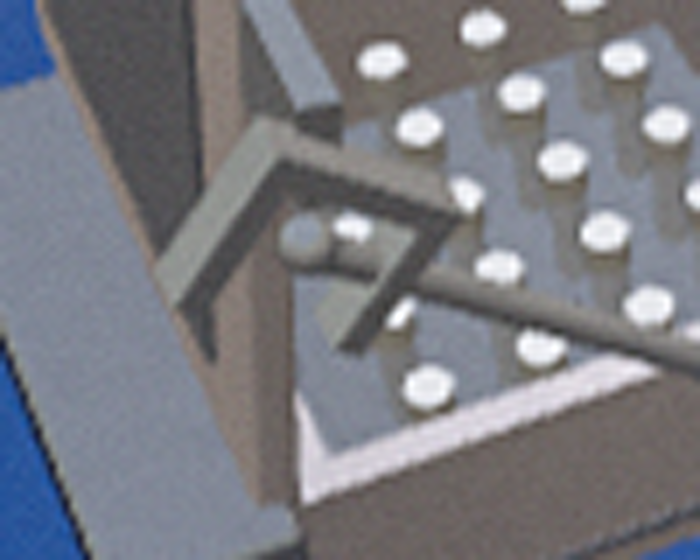

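View pics/o_top.png

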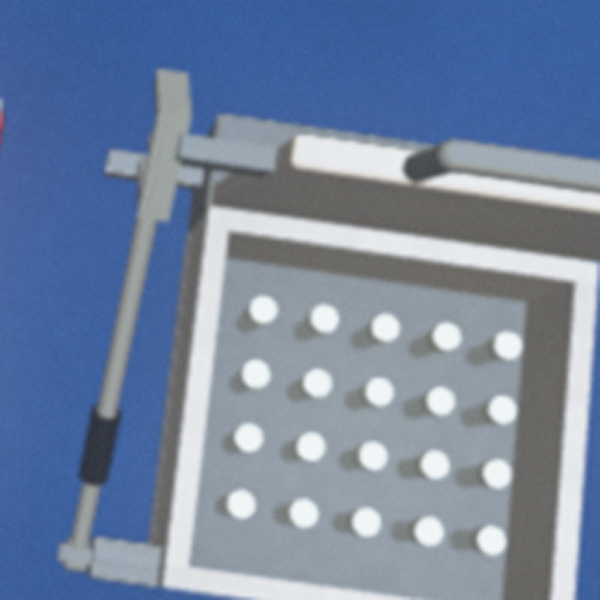

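```bash
python3 - <<'E'
from station import ctrl
print(ctrl.close_job())
E
```

```text
the job is handed in; nothing more can be done
None
```

I lifted the cooler lid by its bar to its stop at about 1.40 rad and let go, and it stayed open. I then gripped the prop rod's sleeve, swung the rod up to about 0.74 rad, released it and moved the arm well clear. The job was handed in at about 13.3 s of the 56 s allowed; no verdict is reported.

- **Ball tip in the notch:** in the last scene picture the tip sits at about pixel (183.6, 134.3). I worked out the notch middle at (184.1, 135.0) for the lid at its stop, so the two are a few mm apart against the 20 mm allowed. That figure comes from one camera view and my own fit of the cooler's position, because the notch bracket hides the tip in the top view.
- **After release:** neither the lid nor the rod had moved in the pictures.
- **Forces and clearance:** the largest force I read was about 20 N, midway through the lid lift. At the end the gripper read about 1 N and was touching nothing.
- **Disagreements:**
  - On the first pass the rod reached only about 0.65 rad where I had aimed for 0.75. A second short lift corrected this.
  - During the lid lift the grasp point ran 5 to 9 mm outside the radius I expected. I took this as a grip slightly above the bar plus a small height error in my fit.

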